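Lid the mended tasting cup and show its handle to the camera

TASK

The handle of the small white cup on the tray has been mended and needs its inspection picture. Put the loose lid on the cup while it stands on the tray, seated flat, and let go of the lid; then pick up the cup with its lid on and hold it up in front of the camera on the stand: upright, handle pointing straight at the camera, the middle of the cup level with the lens, centred on it and about 15 cm from the front of the lens. Finish still holding it there, steady and with the lid seated; keep the cup from tipping on the way, do not touch the camera or its stand, and leave the honey jar, the salt shaker and the teaspoon where they are.

Things in the scene. Friction and masses are not known exactly. Their poses are not given: they have to be found in the camera images.
- cup: White cup on the tray, open, 70 mm tall; outside 58 mm wide, nearly straight down to 22 mm height, foot 42 mm; mouth 50 mm, wall 4 mm; 0.11 to 0.21 kg. One D handle, 8 mm thick, reaches 57 mm from the axis, 15 to 62 mm up. Origin: centre of the underside; z up, x to the handle. On the tray's left or right half, handle away from the robot within about 70 degrees.
- lid: Loose round white lid, 59 mm wide, knob up on the tray. Plug below 42 mm wide, 7 mm deep, tapered to 34 mm: goes into the cup with 4 mm play; the 5 mm flange rests on the rim. Round knob 15 to 19 mm wide, 12 to 28.5 mm above the origin. 0.05 kg. Origin: centre of the plug's underside, z up; seated, it is 63 mm above the cup's origin, knob top 91.5 mm above it.
- tray: Flower-printed melamine tray, 365 x 255 mm, fixed to the worktop, longer side roughly across the robot's view. Origin: centre of its underside; x along the longer side, z up. Its floor is 2 mm above the worktop, its rim 22 mm high.
- cup_mid (a point): Middle of the cup: on its axis, 35 mm above the underside. Axes as the cup's.
- cup_handle (a point): Outermost point of the cup handle's bar, 53 mm from the cup's axis and 39 mm above its underside.
- camera_stand: Compact grey camera (100 mm wide, 62 mm high) with a black lens barrel, on a post with a round dark foot 96 mm wide; 227 mm tall in all, fixed, on the right of the worktop. Origin: centre of the foot's underside, on the worktop; z up; the lens looks along its own -x (towards the robot's side).
- lens (a point): Centre of the front of the camera's lens, 42 mm ahead (-x) of the stand's axis, 190 mm above the worktop. Axes as the camera stand's: it looks along -x.
- honey_jar: Honey jar with a green screw cap, 68 mm wide, 84 mm tall, on the worktop to the right of the tray; leave it. Origin: centre of its underside.
- salt_shaker: Glass salt shaker, 44 mm wide, 90 mm tall, on the worktop to the left of the tray; leave it. Origin: centre of its underside.
- teaspoon: Steel teaspoon, 130 mm long, 27 mm wide, 11 mm high, lying on the tray along its edge nearer the robot; leave it. Origin: centre of its underside, x along its length.
Not all that is in view belongs to the job. What is shaped like the cup but black, pink or turquoise is not meant.

How it is judged:
By the outcome, as a careful person would: the job done as asked, in the order asked, and still so for the second after the job is handed in, while the arm keeps its last pose, push and grip.
It also fails if it takes over 59 s, if anything falls off the work surface, if the arm or the gripper's body presses on something with over 40 N, if the wrist force passes 120 N, or if a joint passes its speed limit or range.

ROBOT

A 7-joint arm with a two-finger parallel gripper is mounted at the origin on a cart in front of the work surface, level with it; the furniture and walls round the work are solid. World frame = base frame: x ahead of the robot, y to its left, z up, the work surface at z = 0. Lengths are in m, angles in rad, forces in N, time in s.
With the tool pointing down it reaches from about 0.4 to 0.875 m from the base axis. Payload 6.5 kg.
Tool frame: the origin (TCP) lies midway between the tips of the shut fingers; the grasp point (between the pads) lies 19 mm behind it; z points along the fingers, y is the line along which they close (so a half turn about z gives the same grasp; the last joint's range is limited). The gripper opens to 88 mm and grips with 3 to 60 N. Pads are 18 mm wide; open, the fingers measure 123 mm over their backs; the gripper's body (75 mm by 187 mm) begins 45 mm behind the grasp point.
Start: joints at [-1.36, 0.536, -0.004, 1.538, 0.003, 1.067, -0.071], TCP at [0.178, 0.625, 0.239] pointing down, gripper open.
Joint ranges: [-2.7, 2.7], [-0.37, 2.16], [-1.27, 1.26], [0.24, 2.4], [-1.31, 4.45], [0.19, 1.91], [-2.76, 2.76]. Speed limits (rad/s): [2.39, 2.39, 3.14, 3.14, 3.14, 3.14, 3.14].

INTERFACE

Orientations are given as a rotation vector (axis times angle).
In Python, from workcell import bot, effector, planner, imaging, order, readout gives the robot as it stands. Calls block until the motion is done:
- bot.move_pose(position, orientation): joint-space move of the TCP to a pose.
- bot.move_linear(position, rotation=None, feed=0.15, until_force=None): straight line of the TCP; rotation=None keeps the orientation; feed is the mean speed in m/s. With until_force (N) it stops when the force on the tool has changed by that much, and returns True; else False.
- bot.move_j(angles): joint-space move.
- effector.open_gripper() and effector.clamp(effort=None): open the fingers fully, or close them until they stop; effort is the grip in N (None keeps the last).
- bot.sleep(seconds).
- planner.ik(position, orientation): joint angles nearest the present ones, or None.
- imaging.capture(name): name is "scene" or "top" or "wrist"; returns a dict with "color" (420x560x3 uint8, blue, green, red), "fx", "fy", "cx", "cy" (pixels), "D" ([k1, k2, p1, p2, k3] as OpenCV has them; the pictures are not rectified), "R" (3x3) and "t" (3): a world point X has camera coordinates R X + t. Camera axes: x right, y down, z forward; pixel columns grow to the right and rows downward; lengths in m; the calibration is good to about 2 mm. A picture is of the moment at which its call begins. There is no depth.
A pose or a line that the arm cannot do raises bot.Unreachable and nothing moves.
- order.close_job(): hands the job in; it is judged then, once.
Readings, each from a call of its own:
- readout.current_t(): time.
- readout.current_joint_positions(): joint angles.
- readout.current_qvel(): joint speeds.
- readout.current_joint_torque(): joint torques, N m.
- readout.current_eef_pos(): TCP position.
- readout.current_tcp_rot(): TCP orientation.
- readout.current_contact_force(): force on the tool from outside, world axes, zero at the start.
- readout.current_wrist_torque(): the same for the moment, N m.
- readout.current_grip_width(): opening from 0.0 (shut) to 1.0 (fully open).
- readout.current_grip_force(): force on a finger pad.
Only numpy, scipy, OpenCV 4.12 (cv2) and the standard library are available. Lean on these libraries where they do the work, as an engineer would, in place of code of your own. Each camera call takes 0.05 s, during which the arm holds its last target. There are 200 camera calls.

## Working session

There is one attempt and no reset: what is moved stays moved. The work goes in short steps, each a Python script; the robot and the scene stay as the last script left them, time stands still between calls to the robot, and variables do not carry over. Pictures are saved under pics/ and viewed, at most 10 in all, crops included, and the job is handed in when it is done.

```bash
ls; mkdir -p pics; python3 - <<'E'
from workcell import imaging, readout
import cv2, numpy as np, pickle
for n in ["scene","top"]:
    c=imaging.capture(n); pickle.dump(c,open(f"{n}.pkl","wb")); cv2.imwrite(f"pics/{n}0.png",c["color"])
    R=np.array(c["R"]);print(n,c["fx"],c["cx"],c["cy"],c["D"],-R.T@np.array(c["t"]),R[2])
print(readout.current_t(),readout.current_tcp_rot())
E
```

```text
pics
scene 541.336772380631 279.4142475231079 214.8787011572536 [-0.05271672  0.          0.          0.          0.        ] [-0.51553114  0.69004579  1.11230153] [ 0.66598225 -0.42919    -0.61013407]
top 453.95740441762007 282.3841651379076 211.1994159287914 [-0.06701442  0.          0.          0.          0.        ] [-0.39095578  0.22100188  1.46978294] [ 0.57292849 -0.14137013 -0.80732114]
0.1 [-4.33283096e-01 -3.11146321e+00  2.33870246e-03]
```

View pics/scene0.png

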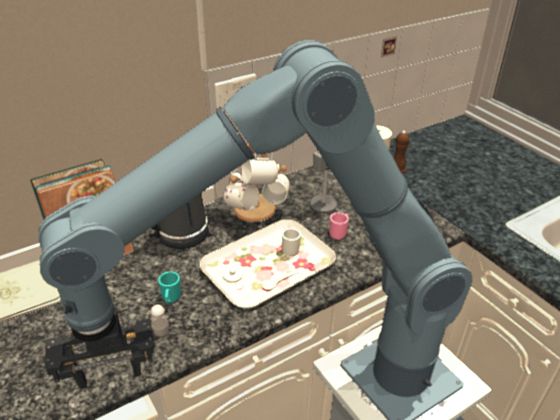

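View pics/top0.png

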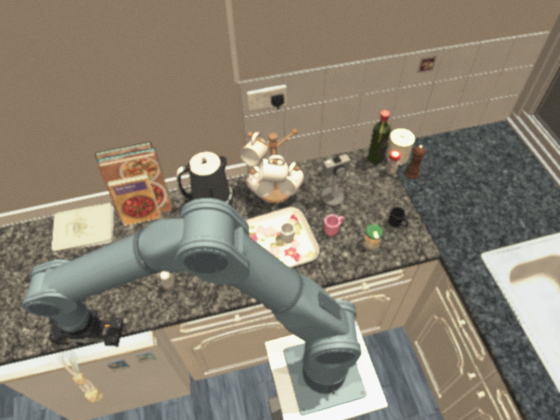

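The scene picture shows the tray around (268,262), with a white cup at (291,242) and the lid at (232,273). The camera stand's foot is at (322,203). White cups on the mug tree around (260,180), plus a turquoise one at (169,288), a pink one at (339,226) and a black one in the top view at (397,216), are not the one meant. The only cup on the tray is the one at (291,242). I'll get rough positions next, then look with the wrist camera.

```bash
cat > h.py <<'E'
import cv2, numpy as np, pickle
from scipy.spatial.transform import Rotation as Ro
def K(c): return np.array([[c["fx"],0,c["cx"]],[0,c["fy"],c["cy"]],[0,0,1.]])
def ray(c,p):
    u=cv2.undistortPoints(np.array([[p]],float),K(c),np.array(c["D"],float)).ravel()
    R=np.array(c["R"]);d=R.T@np.array([u[0],u[1],1]);return -R.T@np.array(c["t"]).ravel(),d/np.linalg.norm(d)
def onz(c,p,z):
    o,d=ray(c,p);return o+d*(z-o[2])/d[2]
def proj(c,X):
    R=np.array(c["R"]);return cv2.projectPoints(np.atleast_2d(np.array(X,float)),cv2.Rodrigues(R)[0],np.array(c["t"],float),K(c),np.array(c["D"],float))[0].reshape(-1,2)
def down(yaw): # tool z down, tool y axis at world angle yaw+90deg
    return (Ro.from_euler("z",yaw)*Ro.from_rotvec([np.pi,0,0])).as_rotvec()
def load(n): return pickle.load(open(n+".pkl","rb"))
def shot(n,name):
    from workcell import imaging
    c=imaging.capture(n);pickle.dump(c,open(name+".pkl","wb"));cv2.imwrite(f"pics/{name}.png",c["color"]);return c
E
python3 - <<'E'
from h import *
s=load("scene");t=load("top")
np.set_printoptions(precision=3,suppress=True)
for n,c,p,z in [("cup",s,(291,242),.05),("cupT",t,(288,232),.05),("lid",s,(232,273),.01),("foot",s,(322,203),0),("footT",t,(334,196),0),("jarT",t,(374,232),.08),("pink",s,(339,226),.035),("pepper?",s,(159,312),.09),
 ("tray",s,(202,264),.02),("tray",s,(290,224),.02),("tray",s,(334,258),.02),("tray",s,(243,300),.02),("turq",s,(169,288),.03),("treebase",s,(255,208),0)]:
    print(n,onz(c,p,z))
from workcell import readout,imaging
w=imaging.capture("wrist");R=np.array(w["R"]);T=Ro.from_rotvec(readout.current_tcp_rot()).as_matrix()
o=-R.T@np.array(w["t"]).ravel()
print("cam in tool",T.T@(o-readout.current_eef_pos()),"\n",T.T@R.T, w["fx"],w["cx"],w["cy"])
E
```

```text
cup [ 0.512 -0.015  0.05 ]
cupT [ 0.518 -0.023  0.05 ]
lid [0.525 0.182 0.01 ]
foot [ 0.678 -0.255  0.   ]
footT [ 0.67  -0.261  0.   ]
jarT [ 0.415 -0.322  0.08 ]
pink [ 0.512 -0.198  0.035]
pepper? [0.421 0.442 0.09 ]
tray [0.595 0.244 0.02 ]
tray [ 0.618 -0.082  0.02 ]
tray [ 0.412 -0.105  0.02 ]
tray [0.405 0.212 0.02 ]
turq [0.545 0.37  0.03 ]
treebase [ 0.775 -0.042  0.   ]
cam in tool [ 0.083  0.001 -0.146] 
 [[-0.    -0.948 -0.318]
 [ 1.    -0.001  0.   ]
 [-0.    -0.318  0.948]] 336.6182256376906 283.1461247023048 207.54471430087014
```

```bash
python3 - <<'E'
from h import *
from workcell import bot,readout
bot.move_pose([0.47,0.06,0.33],down(np.pi))
print(readout.current_t(),readout.current_joint_positions())
shot("wrist","w1");shot("scene","s1");shot("top","t1")
a=cv2.imread("pics/w1.png")
bot.move_pose([0.42,-0.2,0.33],down(np.pi))
shot("wrist","w2");print(readout.current_t())
E
```

```text
2.4417 [-0.61757569  0.13239931  0.4386798   1.89570435 -0.06222021  1.12679931
  1.41671288]
3.675
```

View pics/w1.png

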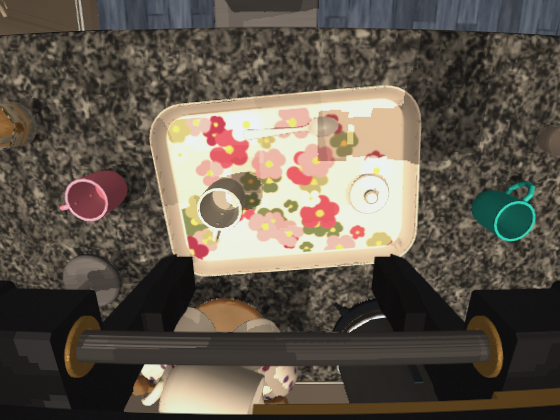

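View pics/w2.png

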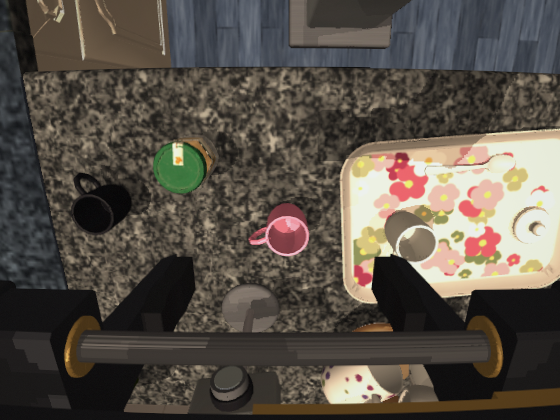

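w1 (image up points toward the robot): the cup is at about (220,207), the lid with its knob at (371,196) and the teaspoon at (280,130). In w2 the cup is at (412,238), the stand's foot at (250,308) and the lens barrel at (230,380). Candidates in w1 are the pink cup (95,195), the turquoise cup (505,213), the tree cups (230,380) and the one on the tray (220,207). Only the last is a white cup on the tray. I'll enlarge it to confirm and to see the handle.

```bash
python3 - <<'E'
from h import *
a=cv2.imread("pics/w1.png");b=cv2.imread("pics/w2.png");s=cv2.imread("pics/s1.png")
f=lambda im,x,y,r,S:cv2.resize(im[y-r:y+r,x-r:x+r],(S,S),interpolation=cv2.INTER_CUBIC)
out=np.vstack([np.hstack([f(a,220,210,40,300),f(b,412,240,40,300)]),np.hstack([f(a,371,196,40,300),f(s,291,242,40,300)])])
cv2.imwrite("pics/crop1.png",out)
E
```

```text
(no output)
```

View pics/crop1.png

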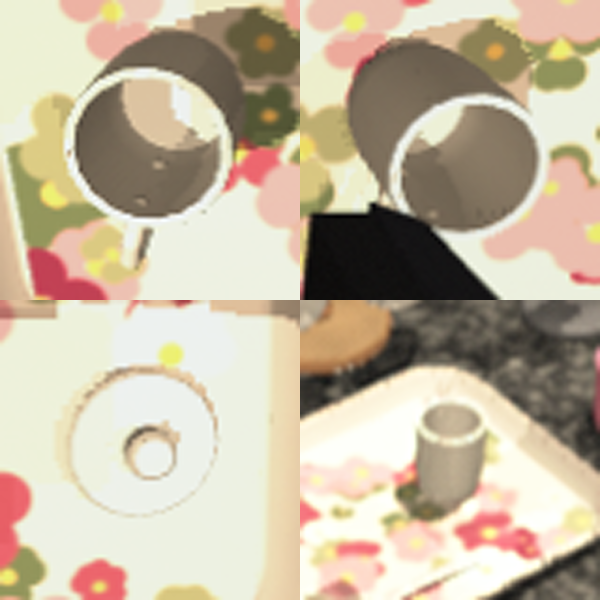

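View pics/s1.png

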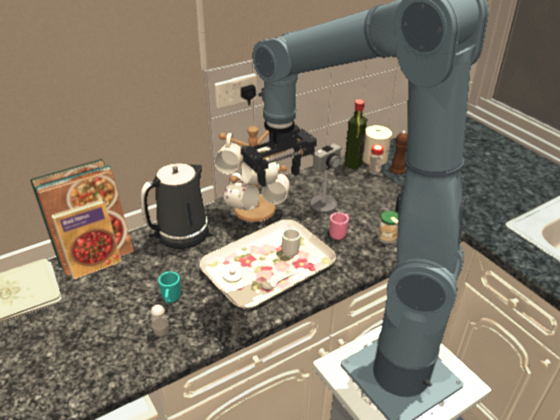

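The crop confirms a white, open cup standing on the tray, with its handle bar at w1 about (217,235), which points away from the robot. The scene view also shows the stand's camera at about (327,155). I'll take closer views from the far side for the handle and from above the stand for the lens.

```bash
python3 - <<'E'
from h import *
from workcell import bot,readout,planner
np.set_printoptions(precision=4,suppress=True)
print(planner.ik([0.55,-0.25,0.42],down(0)),planner.ik([0.54,-0.02,0.23],down(0)))
bot.move_pose([0.56,-0.25,0.42],down(0)); shot("wrist","w3")
bot.move_pose([0.54,-0.02,0.23],down(0)); shot("wrist","w4"); print(readout.current_t())
a=cv2.imread("pics/w3.png");b=cv2.imread("pics/w4.png")
cv2.imwrite("pics/w34.png",np.hstack([a[:,80:480],b[:,80:480]]))
E
```

```text
[-0.3608  0.497   1.0964  1.4579 -0.4413  1.4531 -0.8342] [-0.8759  0.6547  1.2007  1.8824 -0.6902  1.1008 -0.973 ]
7.3417
```

View pics/w34.png

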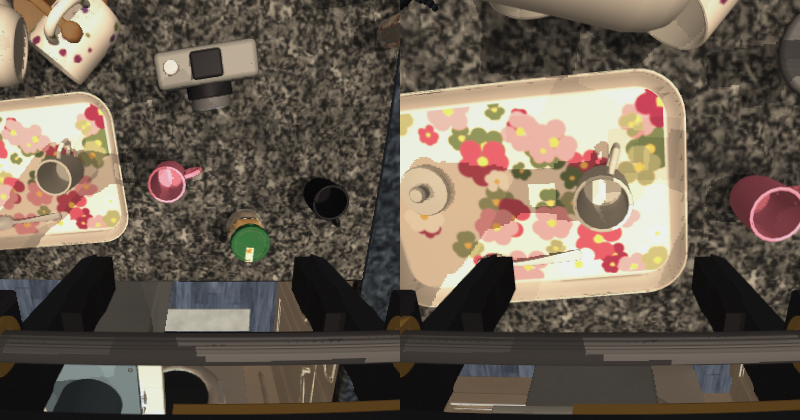

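w34 shows, on the left (w3 = column + 80), the stand's camera body with corners near (155,50) and (257,40) and the barrel at (210,95), pointing toward the robot. On the right (w4 = column − 320), the cup's rim is centred at (603,202), its handle tip is near (615,145) and the lid's knob is at (420,193). Next I'll make an enlarged crop with ticks for exact pixels.

```bash
python3 - <<'E'
from h import *
def panel(im,x,y,w,k):
    h=w*3//4; c=cv2.resize(im[y:y+h,x:x+w],(400,300),interpolation=cv2.INTER_CUBIC); s=400/w
    for u in range((x//10+1)*10,x+w,10):
        cv2.line(c,(int((u-x+.5)*s),0),(int((u-x+.5)*s),6),(0,0,255),1)
        if u%20==0: cv2.putText(c,str(u),(int((u-x)*s)-8,17),0,.35,(0,0,255),1)
    for v in range((y//10+1)*10,y+h,10):
        cv2.line(c,(0,int((v-y+.5)*s)),(6,int((v-y+.5)*s)),(0,0,255),1)
        if v%20==0: cv2.putText(c,str(v),(8,int((v-y+.5)*s)+4),0,.35,(0,0,255),1)
    return c
r=lambda n:cv2.imread(f"pics/{n}.png")
o=np.vstack([np.hstack([panel(r("w4"),225,135,120,0),panel(r("w3"),225,25,130,0)]),np.hstack([panel(r("w4"),70,150,100,0),panel(r("w1"),325,165,90,0)])])
cv2.imwrite("pics/crop2.png",o)
E
```

```text
(no output)
```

View pics/crop2.png

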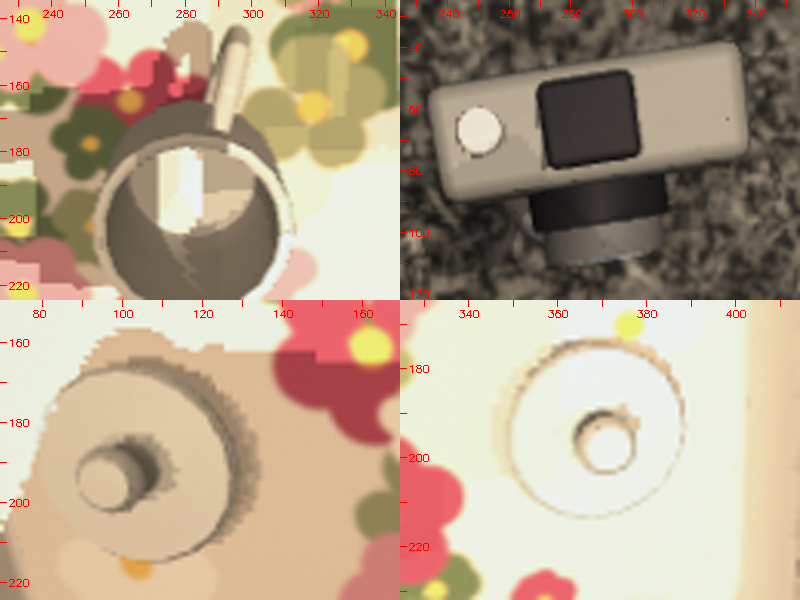

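```bash
python3 - <<'E'
from h import *
np.set_printoptions(precision=4,suppress=True)
w1,w2,w3,w4=[load(f"w{i}") for i in (1,2,3,4)]
P=lambda n,c,p,z:print(n,onz(c,p,z)[:2])
P("rim w4",w4,(282.5,204.5),.072);P("rim w1",w1,(219.4,207.9),.072)
L=onz(w4,(252.4,204.5),.072);R=onz(w4,(312.7,204.5),.072);print("rim width",np.linalg.norm(L-R))
P("flange w4",w4,(103.5,190.8),.014);P("flange w1",w1,(368.9,193.5),.014)
P("knob w4",w4,(95.3,195.3),.0305);P("knob w1",w1,(371.1,197.1),.0305)
C=onz(w4,(282.5,204.5),.072)[:2]
for p,z in [((295.9,142.6),.045),((295.9,142.6),.055),((291.1,170.5),.06)]:
    h=onz(w4,p,z)[:2]-C;print("handle",np.linalg.norm(h),np.degrees(np.arctan2(h[1],h[0])))
px=lambda X,Y:(225+X/3.077-.5,25+Y/3.077-.5)
ang=lambda a,b:np.degrees(np.arctan2((b-a)[1],(b-a)[0]))
f0,f1=onz(w3,px(45,199),.215),onz(w3,px(348,150),.215);b0,b1=onz(w3,px(32,92),.221),onz(w3,px(337,43),.221)
print("front",f0,f1,ang(f1,f0)-90,"len",np.linalg.norm(f0-f1),"back",b0,b1,ang(b1,b0)-90,"len",np.linalg.norm(b0-b1)); print("mid f,b",(f0+f1)/2,(b0+b1)/2)
P("barrel front top",w3,px(204,256),.21);P("barrel front ctr",w3,px(204,256),.19)
P("barrel wide front L",w3,px(146,262),.19);P("R",w3,px(262,246),.19)
P("foot w2",w2,(250,308),.004)
P("foot w1",w1,(92,280),.004)
E
```

```text
rim w4 [ 0.525  -0.0202]
rim w1 [ 0.5233 -0.0193]
rim width 0.0575403328444498
flange w4 [0.5232 0.1838]
flange w1 [0.5209 0.1846]
knob w4 [0.5227 0.1847]
knob w1 [0.5213 0.1837]
handle 0.056616341354516965 -13.529899508078802
handle 0.057802504099391055 -12.864153540727573
handle 0.03151991319450099 -15.301116254597595
front [ 0.6491 -0.2055  0.215 ] [ 0.6641 -0.3025  0.215 ] 8.796529478537437 len 0.09821450629651754 back [ 0.6807 -0.2033  0.221 ] [ 0.6947 -0.2969  0.221 ] 8.539559879926031 len 0.09468707409970463
mid f,b [ 0.6566 -0.254   0.215 ] [ 0.6877 -0.2501  0.221 ]
barrel front top [ 0.631  -0.2569]
barrel front ctr [ 0.6303 -0.2574]
barrel wide front L [ 0.6283 -0.237 ]
R [ 0.6337 -0.2776]
foot w2 [ 0.6717 -0.2522]
foot w1 [ 0.6707 -0.2507]
```

The measurements agree across views:
- **Cup:** (0.524, −0.020), handle at −13.5°; rim width 57.5 mm against 58 mm given, handle reach 57 mm as given.
- **Lid:** (0.522, 0.184).
- **Stand:** axis (0.672, −0.252), yaw about 8.5°; the computed lens point (0.6305, −0.258) matches the barrel seen.

Next is the lid.

```bash
python3 - <<'E'
from h import *
from workcell import bot,effector,readout
o=down(np.pi/2)
bot.move_pose([.522,.1842,.10],o)
print(bot.move_linear([.522,.1842,.0165],feed=.08,until_force=5),readout.current_eef_pos())
effector.clamp(15); print("w",readout.current_grip_width(),readout.current_grip_force())
bot.move_linear([.522,.1842,.14],feed=.1)
bot.move_linear([.5242,-.0197,.14],feed=.2); bot.sleep(.2)
print("w",readout.current_grip_width(),readout.current_grip_force(),readout.current_contact_force(),readout.current_t())
shot("wrist","w5");shot("scene","s5")
a=cv2.imread("pics/w5.png");b=cv2.imread("pics/s5.png")
cv2.imwrite("pics/c5.png",np.hstack([cv2.resize(a[100:420,120:440],(400,400)),cv2.resize(b[200:280,250:330],(400,400),interpolation=2)]))
E
```

```text
False [0.52241102 0.18430551 0.0169757 ]
w 0.19659152355069018 15.000073248666013
w 0.19807282078551802 14.99995790887624 [-0.46272955  0.47510551 -0.52887811] 13.35
```

View pics/c5.png

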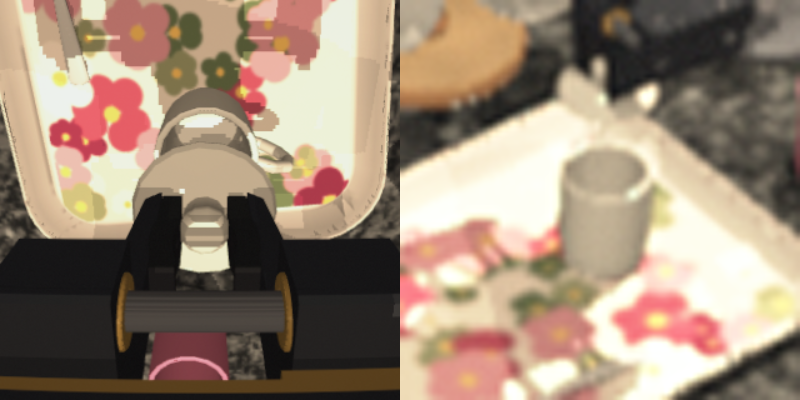

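The lid is held by its knob (opening 17.4 mm), level and centred between the fingers at crop (204,225). The cup behind it at (207,130) has not moved. Now I'll seat it.

```bash
python3 - <<'E'
from h import *
from workcell import bot,effector,readout
np.set_printoptions(precision=4,suppress=True)
p=[.5242,-.0197]
bot.move_linear(p+[.095],feed=.1)
hit=bot.move_linear(p+[.0785],feed=.03,until_force=3)
z=readout.current_eef_pos();print(hit,z,readout.current_contact_force(),readout.current_wrist_torque())
E
```

```text
True [ 0.524  -0.0196  0.0793] [-0.9142  0.1556  5.3493] [-0.0192  0.2243 -0.0019]
```

```bash
python3 - <<'E'
from h import *
from workcell import bot,effector,readout
effector.open_gripper(); bot.sleep(.2)
bot.move_linear([.5242,-.0197,.16],feed=.12)
yaw=np.radians(-13.5)+np.pi
bot.move_pose([.5242,-.0197,.17],down(yaw)); bot.sleep(.2)
shot("wrist","w6");shot("scene","s6");print(readout.current_t(),readout.current_joint_positions(),readout.current_contact_force())
a=cv2.imread("pics/w6.png");b=cv2.imread("pics/s6.png")
cv2.imwrite("pics/c6.png",np.hstack([cv2.resize(a[130:330,180:380],(400,400),interpolation=2),cv2.resize(b[200:280,250:330],(400,400),interpolation=2)]))
E
```

```text
18.0667 [-0.2345053   0.42176065  0.23398543  1.94033974 -0.13330551  0.79436506
  1.40833799] [0.95786045 0.1445051  0.73985235]
```

View pics/c6.png

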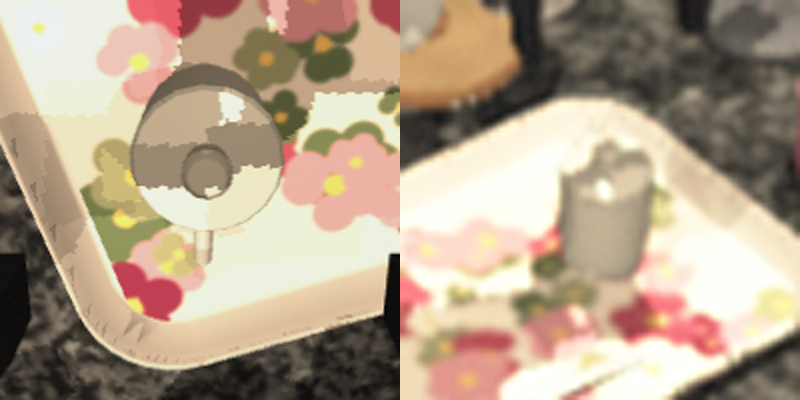

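The lid sits flat and centred on the cup: in w6 the flange centre is at about (283,208) and the knob at (283,216), with the handle pointing out at (281.5,255). I'll refine the cup pose from this view, then grasp.

```bash
python3 - <<'E'
from h import *
from workcell import planner
w6=load("w6")
C=onz(w6,(283.2,208.3),.077)[:2];k=onz(w6,(282.9,215.7),.0935)[:2];print(C,k)
for p,z in [((281.4,261.5),.045),((281.3,250),.06)]:
    for q in (C,k,[.5242,-.0197]):
        h=onz(w6,p,z)[:2]-q;print(np.linalg.norm(h),np.degrees(np.arctan2(h[1],h[0])))
print(planner.ik([.4822,-.2807,.186],down(np.radians(8.5)+np.pi)))
E
```

```text
[ 0.5221143  -0.01847145] [ 0.52199232 -0.01866437]
0.06129928959448174 -15.056985652912045
0.061367352139038545 -14.853461615581127
0.058969561999658617 -14.430715882890631
0.042676127147708236 -15.686286770944985
0.04274196387404439 -15.393094962314938
0.040340686013180506 -14.807248799679456
[ 0.28754733  0.44913264  0.20605667  1.84288683 -0.11735959  0.86129354
  2.26946798]
```

```bash
python3 - <<'E'
from h import *
from workcell import bot,effector,readout
np.set_printoptions(precision=4,suppress=True)
p=[.5238,-.0195]; yg=np.radians(-14.5); o=down(yg+np.pi)
bot.move_linear(p+[.11],o,feed=.12)
print(bot.move_linear(p+[.0335],feed=.06,until_force=4),readout.current_eef_pos(),readout.current_contact_force())
effector.clamp(35); bot.sleep(.2)
e=readout.current_eef_pos();print("w",readout.current_grip_width()*88,readout.current_grip_force(),e,readout.current_contact_force())
bot.move_linear([e[0],e[1],.06],feed=.04); bot.move_linear([e[0],e[1],.1865],feed=.1)
print("w",readout.current_grip_width()*88,readout.current_contact_force(),readout.current_t())
yh=np.radians(8.5); 
bot.move_linear([.4822,-.2807,.1865],down(yh+np.pi),feed=.1); bot.sleep(.4)
print(readout.current_eef_pos(),readout.current_contact_force(),readout.current_grip_width()*88,readout.current_t())
shot("wrist","w7");shot("scene","s7");shot("top","t7")
E
```

```text
False [ 0.5241 -0.0195  0.0338] [0.0705 1.1612 0.2456]
w 57.27357370448082 34.741119416139554 [ 0.5238 -0.0195  0.0336] [-0.1062 -0.2516  1.9123]
w 57.42158408302703 [-0.8959  0.8408 -1.2995] 23.1417
[ 0.4822 -0.2807  0.1865] [-0.3737 -0.3567 -1.8975] 57.56891139091021 26.3333
```

Ten pictures are now viewed, so I'll check the hold numerically: handle direction and lid seating from bright-mask rows in the wrist and scene images.

```bash
python3 - <<'E'
from h import *
np.set_printoptions(precision=1,suppress=True)
w=load("w7");T=np.array([.4822,-.2807,.155]);y=np.radians(8.5);d=np.array([np.cos(y),np.sin(y),0])
for n,r,h in [("handle out",.053,.039),("handle top",.045,.06),("rim far",.0295,.075),("rim near",-.0295,.075),("knob top",0,.0915)]:
    X=T+d*r+[0,0,h];print(n,proj(w,X),"scene",proj(load("s7"),X))
g=cv2.cvtColor(w["color"],cv2.COLOR_BGR2HSV);m=((g[...,2]>110)&(g[...,1]<90))
n,l,st,ce=cv2.connectedComponentsWithStats(m.astype(np.uint8))
u,v=proj(w,T+[0,0,.075])[0]
for r in range(int(v)-60,min(int(v)+110,418),5):
    c=np.where(m[r,200:366])[0]+200
    runs=[] if len(c)==0 else [(a[0],a[-1]) for a in np.split(c,np.where(np.diff(c)>2)[0]+1) if len(a)>2]
    print(r,[(int(a),int(b)) for a,b in runs])
E
```

```text
handle out [[282.1 368. ]] scene [[357.7 174.1]]
handle top [[281.9 388.9]] scene [[360.3 169.5]]
rim far [[281.7 390.3]] scene [[364.6 167.5]]
rim near [[281.4 259.6]] scene [[379.4 175.7]]
knob top [[281.4 364. ]] scene [[372.5 166.9]]
270 [(225, 342)]
275 [(223, 344)]
280 [(221, 345)]
285 [(219, 347)]
290 [(217, 350)]
295 [(213, 352)]
300 [(211, 355)]
305 [(209, 358)]
310 [(208, 359)]
315 [(207, 359)]
320 [(207, 359)]
325 [(207, 359)]
330 [(208, 359)]
335 []
340 []
345 []
350 [(200, 204)]
355 [(200, 203)]
360 []
365 [(227, 234), (330, 340)]
370 [(200, 205), (230, 337), (347, 349)]
375 [(205, 212), (217, 219), (229, 333), (343, 362)]
380 [(206, 212), (224, 242), (246, 329), (333, 337)]
385 [(204, 215), (219, 222), (226, 240), (252, 306), (319, 330)]
390 [(208, 225), (234, 246), (254, 296), (301, 309), (317, 327), (335, 337)]
395 [(209, 213), (230, 239), (247, 265), (324, 330), (340, 342)]
400 [(200, 202), (208, 214), (228, 231), (237, 267), (307, 321), (331, 336)]
405 []
410 []
415 []
```

```bash
python3 - <<'E'
from h import *
w=load("w7");g=cv2.cvtColor(w["color"],cv2.COLOR_BGR2HSV);m=((g[...,2]>110)&(g[...,1]<90))
for r in range(246,270,2):
    c=np.where(m[r,240:326])[0]+240; print(r,c[[0,-1]] if len(c) else None,len(c))
o=onz(w,(207,319),.23);p=onz(w,(359.5,319),.23);print("flange width at top",np.linalg.norm(o-p),(o+p)/2)
from workcell import readout
print(readout.current_contact_force(),readout.current_qvel().max() if hasattr(readout.current_qvel(),'max') else readout.current_qvel(),readout.current_grip_force(),readout.current_t())
E
```

```text
246 [240 325] 86
248 [240 325] 86
250 [240 325] 86
252 [240 325] 86
254 [240 325] 86
256 [240 325] 86
258 [240 325] 86
260 [240 325] 86
262 [240 325] 86
264 [240 325] 86
266 [240 325] 86
268 [240 325] 86
flange width at top 0.05589641531689861 [ 0.47706587 -0.28083931  0.23      ]
[ 0.63691033  0.22901855 -1.16817711] 0.002010761078809812 34.74436322314432 26.4833
```

The flange outline is symmetric about column 283 in every row, and its width and height fit a seated lid. The arm is steady with about 35 N of grip, so I'm handing in.

```bash
python3 -c "
from workcell import order
print(order.close_job())"
```

```text
the job is handed in; nothing more can be done
None
```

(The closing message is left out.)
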